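Zero the grind dial, then twist off the spice mill's cap and hold it

TASK

First turn the grind dial on the mill's base board until its pointer reads zero. Then take the cap off the bell-shaped mill: it is a twist-lock cap and nobody remembers whether it loosens clockwise or anticlockwise, so try it both ways until you find the way it turns freely, turn it well round that way, ease off any push against its stop and lift it straight off. Finish still holding the cap level in the gripper, about 10 cm above the neck it came off, with the dial left at zero and the bowl, stick and jar not pushed about.

Things in the scene. Friction and masses are not known exactly. Their poses are not given: they have to be found in the camera images.
- mill: Fixed bamboo base board, 110 (x) by 255 (y) by 18 mm thick, with a bell-shaped brass mill and a dial on it. Origin: at table height on the mill's vertical axis; z up. The bell is 92 mm wide at its foot and narrows upward to a neck 52 mm in diameter, rim 96 mm above the table. The dial's axis is at x = 0, y = -140 mm in this frame. Immovable.
- tin_stand: Fixed slotted bamboo stand, 270 mm (x) by 76 mm (y), holding four matte black tins upright, tops 108 mm above the table. Origin: under its centre, always 135 mm from the mill's axis along the mill's +y. Immovable bystander.
- neck_rim (a point): Centre of the rim of the neck, 96 mm above the table, where the cap sits, with 3 mm of sideways play. The seated cap is locked: 2 mm of lift; it turns only about 5 to 11 degrees one way to a hard stop, but 77 to 83 degrees the other way to a second hard stop. Which way varies, unseen. From 55 degrees of that turn up to the stop it lifts straight off. Between stops it turns easily; pressed hard against a stop it binds.
- cap_center (a point): Centre, half-way up, of the cap's grip: a round fluted brass knob 48 mm in diameter, 34 mm high, plus a finial 18 mm high on top; loose, 70 to 140 g. Seated, its underside rests on the neck rim, so this point is 17 mm above the rim. z: the cap's axis, up; x: along a thin dark bar on its top. A stem and cross bar (36 mm long) reach 20 mm below its underside into the neck.
- dial (a joint): Angle of the dial in rad, positive anticlockwise seen from above; 0 = pointer at zero. It starts anticlockwise of zero at 0.5 to 1.4 and can turn from -1.7 to 1.9; it has no stop at zero and stays where it is left (friction about 0.04 N m).
- dial_grip (a point): On the dial's axis, 48 mm above the table, at grip height; x along the bar to its pointer. Steel disc 54 mm wide, top 26 mm above the table; on it an upright brass bar 12 mm thick, 26 to 56 mm up, reaching 23 mm back and 17 mm forward of the axis; a narrow nose reaching 30 mm forward, with a dark line along the top there, is the pointer. Dark marks every 15 degrees; zero is the long thick one (17 by 5 mm), on the mill's +x side.
- suribachi_center (a point): Centre, half-way up, of a loose white porcelain grinding bowl with combed grooves, 132 mm in diameter, 58 mm high, beyond the mill. Bystander.
- stick: Loose cypress grinding stick, round-ended rod 22 mm thick, about 180 mm long, lying along its own x on the table on the robot's side of the mill; origin under its middle. Bystander.
- salt_jar_center (a point): Centre, half-way up, of a loose small stoneware jar with wooden lid, 48 mm in diameter, 75 mm high, beyond the dial. Bystander.
Things that resemble listed ones, but are neither listed nor needed, are in the scene too. Of the things like the part that bears cap_center, leave any that is green; of the rest the smaller one is meant.

How it is judged:
On the way, in this order (a step that is already met when the one before it is completed fails the run):
1. the dial's pointer reads zero (within 0.12 rad) with the cap still on (value of joint dial between -0.12 and 0.12 rad and z of cap_center in the frame of neck_rim below 0.027 m), for 0.3 s.
2. the cap, still seated, is turned at least 40 degrees (0.7 rad) with the dial at zero (all of step 1 and angle between the x axis of cap_center and the x axis of mill, either way round above 0.7 rad and horizontal distance between cap_center and neck_rim below 0.01 m), for 0.1 s.
3. the cap is lifted clear of the neck in the fingers (z of cap_center in the frame of neck_rim above 0.05 m and contact force between the fingers and cap above 1 N), for 0.2 s.
At the end, for the whole second after the job is handed in: The cap is in the fingers' grip, level within 0.35 rad (20 degrees), at rest (under 0.03 m/s), its underside at least 50 mm above the neck rim (its centre 67 mm) and not touching the mill; the dial is within 0.12 rad of zero; bowl, stick and jar within 30 mm of where they began (value of joint dial between -0.12 and 0.12 rad and z of cap_center in the frame of neck_rim above 0.067 m and contact force between the fingers and cap above 1 N and contact force between cap and mill below 0.2 N and angle between cap_center's own z axis and vertical below 0.35 rad and linear speed of cap below 0.03 m/s and distance of each of suribachi_center, stick, salt_jar_center from where it was at the start of the episode below 0.03 m); the arm keeps its last pose, push and grip.
It fails at once if bowl, stick or jar pushed more than 30 mm (distance of any of suribachi_center, stick, salt_jar_center from where it was at the start of the episode above 0.03 m).
It also fails if it takes over 64 s, if anything falls off the work surface, if the arm or the gripper's body presses on something with over 40 N, if the wrist force passes 120 N, or if a joint passes its speed limit or range.

ROBOT

A 6-joint arm with a two-finger parallel gripper is mounted at the origin on the work surface. World frame = base frame: x ahead of the robot, y to its left, z up, the work surface at z = 0. Lengths are in m, angles in rad, forces in N, time in s.
With the tool pointing down it reaches from about 0.35 to 0.85 m from the base axis. Payload 8.1 kg.
Tool frame: the origin (TCP) lies at the very end of the fingers, on their centre line; the grasp point (between the pads) lies 19 mm behind it (robot.pinch_z is the z of the grasp point in the tool frame, in m); z points along the fingers, y is the direction in which the jaws open and shut (so a half turn about z gives the same grasp; the last joint's range is limited). The gripper opens to 93 mm and grips with 3 to 60 N. Pads are 15 mm wide; open, the fingers measure 128 mm over their backs; the gripper's body (75 mm by 188 mm) begins 65 mm behind the grasp point.
Start: joints at [-1.306, 0.13, 1.488, -0, 1.523, -0.085], TCP at [0.206, -0.564, 0.219] pointing down, gripper open.
Joint ranges: [-2.96, 2.96], [-0.89, 2.26], [0.02, 2.5], [-1.34, 4.48], [0, 2.73], [-2.66, 2.66]. Speed limits (rad/s): [2.39, 2.39, 2.79, 3.14, 3.14, 3.14].

INTERFACE

Orientations are given as a rotation vector (axis times angle).
In Python, from plant import robot gives the robot as it stands.
- The arm moves only by the tool drive_tool, never from a script. Its argument "steps" is a list of rows, each an object of numbers: "jaw": the opening, from 0 (shut) to 1 (fully open); "tx", "ty", "tz": the shift along the tool's x, y, z scaled (see below); "turn": the turn about the tool's z scaled (see below). A call has 1 to 12 rows; each row is the pose to reach, as a shift and turn from the pose commanded when the call began, along the tool's axes at that moment, turning the shorter way round; what a row does not reach only later rows make up. The controller multiplies each number of a shift by 0.3 m and each number of a turn by 180 degrees. A row lasts 1/10 s, in which the tool goes at most 50 mm and 8.59 degrees, less where a joint would pass 70% of its speed; a pose out of reach is approached as far as the arm can. A call with a number of a shift or a turn outside -1 to 1 is refused whole. A call with a gripper value outside its range is refused whole. The fingers move at their own pace and stop on an object; "force" is the grip in N (left out, the last holds). Time passes only in rows, so rows that repeat a pose let the fingers close. It gives the time, the measured TCP pose, the force and the opening at its end, in the units of the state.
- robot.read_state(): the state, without advancing time (a new reading comes with each control period).
- robot.read_camera(name): name is "scene" or "top" or "wrist"; returns (picture, depth): 384x512x3 uint8, blue, green, red; 384x512 float32, m along the optical axis (not along the pixel's ray), 0 where there is no reading.
- robot.get_calibration(name): a dict with "fx", "fy", "cx", "cy" (pixels), "eye" and "attitude" of the camera in the world. Camera axes: x right, y down, z forward; pixel columns grow to the right and rows downward; lengths in m; the calibration is good to about 2 mm. A picture is of the moment at which its call begins: read the wrist's pose just before it. get_calibration takes no time and is no camera call; for the wrist camera it gives the pose at the moment of the call.
- robot.close_job(): hands the job in, once; it reports no verdict.
The state is a dict: "t": time; "q": joint angles; "dq": joint speeds; "joint_torque": joint torques, N m; "tool_pos": TCP position; "orientation": TCP orientation; "force": force on the tool from outside, world axes, zero at the start; "wrist_torque": the same for the moment, N m; "opening": finger opening in m.
Only numpy, scipy, OpenCV 4.12 (cv2) and the standard library are available. Lean on these libraries where they do the work, as an engineer would, in place of code of your own. Each camera call takes 0.05 s, during which the arm holds its last target.

## Working session

There is one attempt and no reset: what is moved stays moved. The work goes in short steps, Python scripts to look and compute and a tool call to move; the robot and the scene stay as the last step left them, time stands still between calls to the robot, and variables do not carry over. Pictures are saved under pics/ and viewed, and the job is handed in when it is done.

Besides the shell and the picture viewer there is one more tool, called after "Emit:" by a JSON object that holds its "fn" and its "kwargs", one argument or row to a line. drive_tool: Moves the arm, as the interface text tells. Its arguments: {"type":"object","properties":{"steps":{"type":"array"},"force":{"type":"number"}},"required":["steps"]}

```bash
ls; mkdir -p pics
python3 - <<'E'
from plant import robot
import cv2,numpy as np
s=robot.read_state();print(s['t'],s['tool_pos'],s['orientation'],s['opening'])
for n in ['scene','top']:
    im,d=robot.read_camera(n);c=robot.get_calibration(n);print(n,c)
    cv2.imwrite(f'pics/{n}0.png',im);np.savez(f'pics/{n}0.npz',im=im,d=d,**{k:np.array(v) for k,v in c.items()})
E
```

```text
pics
0.0 [ 0.2054481  -0.56312479  0.21759398] [-3.09188994e+00 -5.46275089e-01  3.30317929e-04] 0.09256988611146144
scene {'fx': 395.45727069960645, 'fy': 395.45727069960645, 'cx': 258.8587367567149, 'cy': 192.9031098801815, 'eye': array([0.95402251, 0.31606154, 0.77948126]), 'attitude': array([-1.31391469, -2.43856692,  0.73080893])}
top {'fx': 368.7915513325856, 'fy': 368.7915513325856, 'cx': 247.00807448552737, 'cy': 193.07760651416794, 'eye': array([0.48259933, 0.05492486, 0.81372475]), 'attitude': array([-2.15406954,  2.15163218, -0.12273964])}
```

View pics/scene0.png

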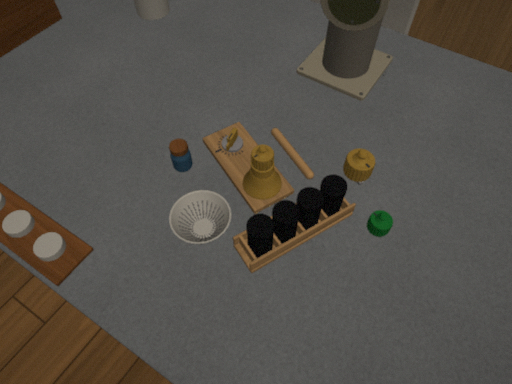

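View pics/top0.png

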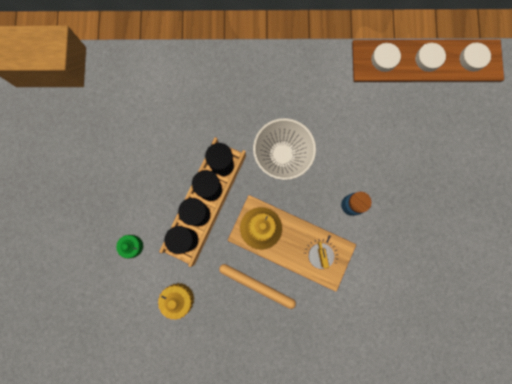

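The mill is at about (262,228) in the top view with its cap on, and the dial is at about (321,256). The larger brass cap and the green one are decoys, off to the left. Next I'll enlarge the mill area.

```bash
cat > h.py <<'E'
import numpy as np,cv2
from scipy.spatial.transform import Rotation as R
def load(n): return np.load(f'pics/{n}.npz')
def ray(z,u,v):
    r=R.from_rotvec(z['attitude']).as_matrix()
    return r@np.array([(u-z['cx'])/z['fx'],(v-z['cy'])/z['fy'],1.0])
def at_z(z,u,v,h):
    d=ray(z,u,v); return z['eye']+d*(h-z['eye'][2])/d[2]
def at_d(z,u,v):
    return z['eye']+ray(z,u,v)*z['d'][int(round(v)),int(round(u))]
def proj(z,p):
    r=R.from_rotvec(z['attitude']).as_matrix(); c=r.T@(np.array(p)-z['eye'])
    return c[0]/c[2]*z['fx']+z['cx'],c[1]/c[2]*z['fy']+z['cy']
E
python3 - <<'E'
from h import *
z=load('top0');im=z['im']
c=im[185:305,215:375];cv2.imwrite('pics/c1.png',cv2.resize(c,None,fx=5,fy=5,interpolation=cv2.INTER_CUBIC))
z2=load('scene0');c=z2['im'][110:220,190:350];cv2.imwrite('pics/c2.png',cv2.resize(c,None,fx=5,fy=5,interpolation=cv2.INTER_CUBIC))
for n,(u,v) in dict(finial=(263,227),dial=(321,256),bowl=(283,152),jar=(360,202),stickA=(224,268),stickB=(292,303)).items(): print(n,at_d(z,u,v).round(3))
E
```

```text
finial [0.504 0.033 0.147]
dial [ 0.449 -0.088  0.053]
bowl [ 0.676 -0.017  0.006]
jar [ 0.557 -0.165  0.075]
stickA [0.422 0.111 0.021]
stickB [ 0.35  -0.031  0.021]
```

View pics/c1.png

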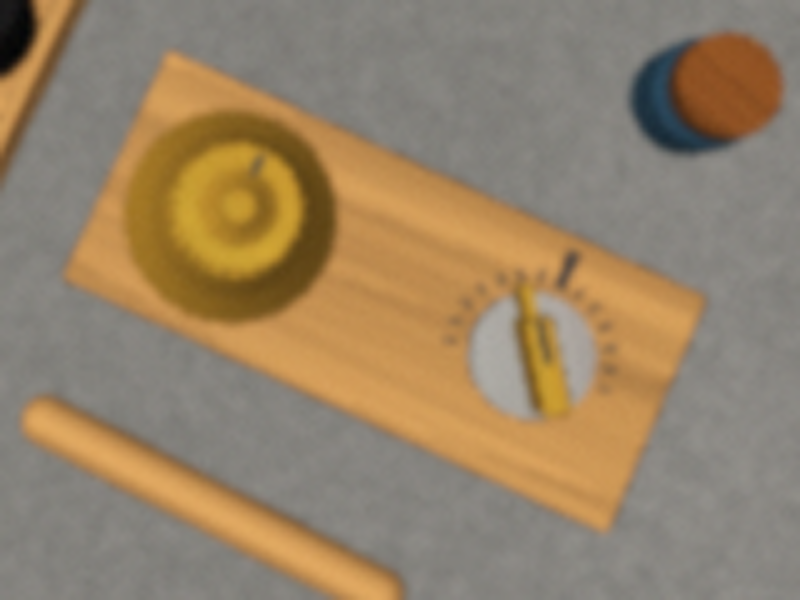

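View pics/c2.png

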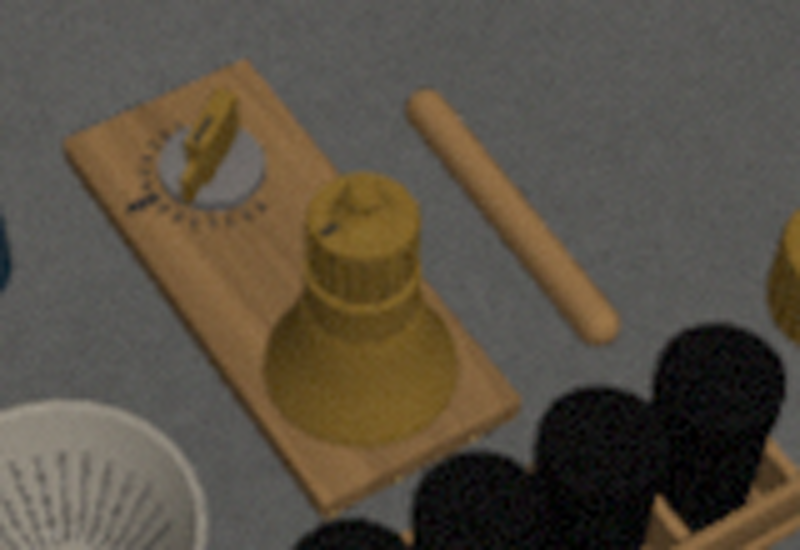

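Run:
```python
from h import *
z=load('top0')
P=lambda u,v,h: at_z(z,215+(u+.5)/5-.5,185+(v+.5)/5-.5,h)
C=[P(*c,.018) for c in [(168,55),(706,297),(608,530),(67,277)]]
for c in C: print(c.round(4))
print([np.linalg.norm(C[i]-C[(i+1)%4]).round(4) for i in range(4)])
yd=(C[0]-C[1]+C[3]-C[2])[:2]; xd=(C[0]-C[3]+C[1]-C[2])[:2]
print('yaw',np.degrees(np.arctan2(-yd[0],yd[1])),np.degrees(np.arctan2(xd[1],xd[0])))
ctr=sum(C)/4;print('ctr',ctr.round(4))
print('finial',P(239,205,.148).round(4),'captop',P(238,210,.130).round(4))
m=P(568,268,.018);dc=P(533,355,.026);print('mark',m.round(4),'disc',dc.round(4),np.degrees(np.arctan2(*(m-dc)[[1,0]])))
b=P(553,412,.056);t=P(531,320,.056);n=P(524,286,.056);print('bar',b.round(4),t.round(4),n.round(4),np.linalg.norm(b-n),np.degrees(np.arctan2(*(t-b)[[1,0]])),np.degrees(np.arctan2(*(n-b)[[1,0]])))
print('capbar',P(258,165,.130).round(4))
print('jar',P(727,85,.075),'bowl rim')
# depth map around dial
for v in range(240,272,2): print([int(1000*at_d(z,u,v)[2]) for u in range(308,336,2)])
```

```text
[0.5761 0.0603 0.018 ]
[ 0.4724 -0.1692  0.018 ]
[ 0.3753 -0.1248  0.018 ]
[0.4803 0.1034 0.018 ]
[np.float64(0.2519), np.float64(0.1067), np.float64(0.2512), np.float64(0.105)]
yaw -24.516816617938705 -24.41807676919065
ctr [ 0.476  -0.0325  0.018 ]
finial [0.5065 0.0338 0.148 ] captop [0.5053 0.0336 0.13  ]
mark [ 0.4845 -0.1108  0.018 ] disc [ 0.4481 -0.0935  0.026 ] -25.41147737123961
bar [ 0.4268 -0.0954  0.056 ] [ 0.4635 -0.0874  0.056 ] [ 0.4771 -0.0848  0.056 ] 0.05144044618716431 12.323271366581698 11.823792126943808
capbar [0.5219 0.0262 0.13  ]
jar [ 0.55740467 -0.16444841  0.075     ] bowl rim
[18, 19, 17, 16, 16, 17, 17, 18, 16, 20, 18, 15, 18, 16]
[16, 16, 20, 17, 16, 18, 37, 15, 18, 17, 18, 20, 16, 19]
[19, 15, 20, 19, 17, 27, 42, 24, 26, 15, 15, 18, 19, 18]
[12, 15, 20, 25, 23, 26, 44, 44, 23, 22, 24, 16, 19, 19]
[15, 18, 26, 27, 26, 28, 40, 45, 25, 25, 26, 24, 15, 21]
[17, 22, 25, 27, 27, 31, 54, 54, 53, 22, 25, 25, 25, 17]
[15, 23, 25, 25, 24, 27, 50, 55, 54, 813, 24, 25, 25, 15]
[16, 26, 25, 27, 26, 24, 45, 55, 55, 55, 27, 24, 24, 23]
[17, 25, 26, 25, 26, 24, 39, 55, 56, 55, 25, 25, 25, 26]
[20, 24, 26, 26, 23, 27, 34, 53, 54, 54, 24, 24, 23, 26]
[16, 26, 26, 27, 23, 25, 30, 53, 55, 54, 53, 24, 26, 20]
[18, 18, 25, 26, 25, 24, 25, 51, 55, 57, 55, 22, 24, 17]
[16, 14, 22, 25, 22, 26, 27, 43, 55, 55, 54, 25, 18, 17]
[20, 16, 17, 26, 26, 26, 26, 40, 55, 58, 55, 16, 18, 17]
[15, 17, 15, 18, 17, 27, 23, 27, 56, 57, 16, 17, 18, 16]
[16, 15, 16, 17, 18, 17, 15, 16, 21, 16, 17, 18, 16, 14]
```

```bash
cat >> h.py <<'E'
def plan(pos,yaw):
    """numbers for drive_tool to reach TCP pos with tool-x yaw (deg), tool down"""
    from plant import robot
    s=robot.read_state(); r=R.from_rotvec(s['orientation']).as_matrix()
    cur=np.degrees(np.arctan2(r[1,0],r[0,0]))
    d=r.T@(np.array(pos)-s['tool_pos'])
    t=-((yaw-cur+180)%360-180)
    print('t',round(s['t'],2),'pos',s['tool_pos'].round(4),'yaw',cur.round(2),'tilt',np.degrees(np.arccos(-r[2,2])).round(2),'q6',s['q'][5].round(2),'op',s['opening'].round(4))
    print('tx %.4f ty %.4f tz %.4f turn %.4f'%(*(d/.3),t/180), 'rows>=',int(max(np.ceil(np.linalg.norm(d)/.05),np.ceil(abs(t)/8.59))))
def snap(n,name):
    from plant import robot
    c=robot.get_calibration(n); im,d=robot.read_camera(n)
    cv2.imwrite(f'pics/{name}.png',im);np.savez(f'pics/{name}.npz',im=im,d=d,**{k:np.array(v) for k,v in c.items()})
E
python3 - <<'E'
from h import *
z=load('top0')
m=[];
for v in range(236,276):
    for u in range(304,340):
        p=at_d(z,u,v)
        if .05<p[2]<.06: m.append(p)
m=np.array(m);rect=cv2.minAreaRect((m[:,:2]*1000).astype(np.float32));print(len(m),rect,m.mean(0))
vx,vy,_,_=cv2.fitLine((m[:,:2]*1000).astype(np.float32),cv2.DIST_L2,0,.01,.01).ravel();print(np.degrees(np.arctan2(vy,vx)))
plan([.446,-.092,.17],12)
E
```

```text
125 ((443.8588562011719, -94.95921325683594), (39.574825286865234, 12.368066787719727), 9.6834135055542) [ 0.44377191 -0.09441722  0.05506161]
11.8468895Traceback (most recent call last):
  File "<stdin>", line 10, in <module>
  File "h.py", line 21, in plan
    print('t',round(s['t'],2),'pos',s['tool_pos'].round(4),'yaw',cur.round(2),'tilt',np.degrees(np.arccos(-r[2,2])).round(2),'q6',s['q'][5].round(2),'op',s['opening'].round(4))
                                                                                                                                                          ^^^^^^^^^^^^^^^^^^
AttributeError: 'float' object has no attribute 'round'
```

```bash
sed -i "s/s\['opening'\].round(4)/round(float(s['opening']),4)/" h.py
python3 - <<'E'
from h import *
plan([.446,-.0935,.17],11)
E
```

```text
t 0.1 pos [ 0.2055 -0.5632  0.2177] yaw 20.04 tilt 0.1 q6 -0.09 op 0.093
tx 1.2896 ty -1.1958 tz 0.1612 turn 0.0502 rows>= 11
```

Emit:
{"fn": "drive_tool", "kwargs": {
  "steps": [
    {"tx":0.65,"ty":-0.6,"tz":0,"turn":0,"jaw":0.55},
    {"tx":0.65,"ty":-0.6,"tz":0,"turn":0,"jaw":0.55},
    {"tx":0.65,"ty":-0.6,"tz":0,"turn":0,"jaw":0.55},
    {"tx":0.65,"ty":-0.6,"tz":0,"turn":0,"jaw":0.55},
    {"tx":0.65,"ty":-0.6,"tz":0,"turn":0,"jaw":0.55},
    {"tx":0.65,"ty":-0.6,"tz":0,"turn":0,"jaw":0.55},
    {"tx":0.65,"ty":-0.6,"tz":0,"turn":0,"jaw":0.55}
  ]
}}

```text
t: 0.8
tool_pos: [0.3281, -0.3257, 0.2185]
orientation: [-3.092, -0.552, -0.0]
force: [-0.0, -0.6, 0.3]
opening: 0.0518
```

Emit:
{"fn": "drive_tool", "kwargs": {
  "steps": [
    {"tx":0.64,"ty":-0.6,"tz":0.06,"turn":0.05,"jaw":0.55},
    {"tx":0.64,"ty":-0.6,"tz":0.06,"turn":0.05,"jaw":0.55},
    {"tx":0.64,"ty":-0.6,"tz":0.06,"turn":0.05,"jaw":0.55},
    {"tx":0.64,"ty":-0.6,"tz":0.06,"turn":0.05,"jaw":0.55},
    {"tx":0.64,"ty":-0.6,"tz":0.06,"turn":0.05,"jaw":0.55},
    {"tx":0.64,"ty":-0.6,"tz":0.06,"turn":0.05,"jaw":0.55},
    {"tx":0.64,"ty":-0.6,"tz":0.06,"turn":0.05,"jaw":0.55},
    {"tx":0.64,"ty":-0.6,"tz":0.06,"turn":0.05,"jaw":0.55},
    {"tx":0.64,"ty":-0.6,"tz":0.06,"turn":0.05,"jaw":0.55}
  ]
}}

```text
t: 1.7
tool_pos: [0.4455, -0.0943, 0.2005]
orientation: [3.127, 0.3, -0.001]
force: [-0.3, -0.5, -0.0]
opening: 0.0507
```

Run:
```python
from h import *
snap('wrist','w1')
plan([.446,-.0935,.034],11)
z=load('w1');print(proj(z,[.4467,-.094,.056]),proj(z,[.448+.045*.91,-.0937-.045*.415,.018]),z['eye'])
```

```text
t 1.75 pos [ 0.4455 -0.0943  0.2006] yaw 10.93 tilt 0.02 q6 1.06 op 0.0512
tx 0.0022 ty -0.0026 tz 0.5555 turn -0.0004 rows>= 4
(np.float64(254.61616489664254), np.float64(174.63601658476966)) (np.float64(278.0059613064162), np.float64(134.23195359256866)) [ 0.51134021 -0.08161429  0.36767619]
```

View pics/w1.png

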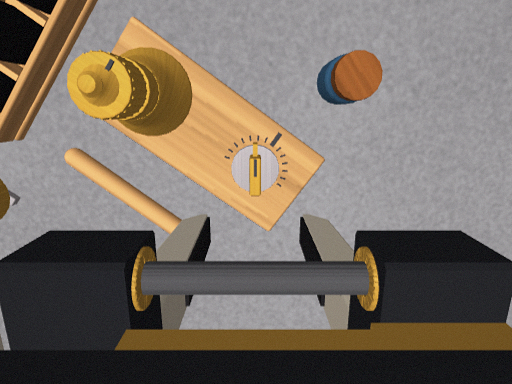

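The wrist view shows the dial bar at (255,175), upright in the image, so the jaws are square to it. The zero mark is at (277,138). I'll enlarge it to measure more closely.

Run:
```python
from h import *
z=load('w1');c=z['im'][115:215,205:305];cv2.imwrite('pics/c3.png',cv2.resize(c,None,fx=6,fy=6,interpolation=cv2.INTER_CUBIC))
m=np.array([p for v in range(120,210) for u in range(220,295) for p in [at_d(z,u,v)] if .05<p[2]<.062])
print(len(m),cv2.minAreaRect((m[:,:2]*1000).astype(np.float32)),m.mean(0))
vx,vy,_,_=cv2.fitLine((m[:,:2]*1000).astype(np.float32),cv2.DIST_L2,0,.01,.01).ravel();print(np.degrees(np.arctan2(vy,vx)))
```

```text
456 ((444.5814514160156, -94.25584411621094), (39.131221771240234, 11.458613395690918), 11.040006637573242) [ 0.44505129 -0.09421026  0.05689405]
10.790213
```

View pics/c3.png

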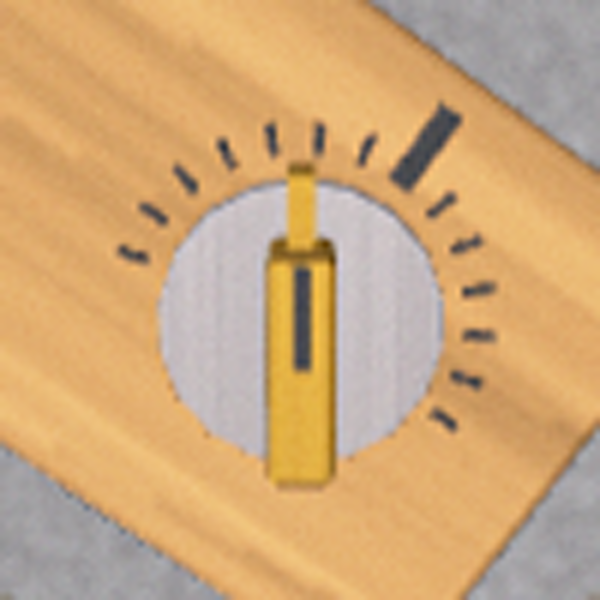

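Emit:
{"fn": "drive_tool", "kwargs": {
  "steps": [
    {"tx":0.007,"ty":-0.001,"tz":0.3,"turn":0,"jaw":0.55},
    {"tx":0.007,"ty":-0.001,"tz":0.45,"turn":0,"jaw":0.55},
    {"tx":0.007,"ty":-0.001,"tz":0.556,"turn":0,"jaw":0.55},
    {"tx":0.007,"ty":-0.001,"tz":0.556,"turn":0,"jaw":0.55},
    {"tx":0.007,"ty":-0.001,"tz":0.556,"turn":0,"jaw":0.1},
    {"tx":0.007,"ty":-0.001,"tz":0.556,"turn":0,"jaw":0},
    {"tx":0.007,"ty":-0.001,"tz":0.556,"turn":0,"jaw":0},
    {"tx":0.007,"ty":-0.001,"tz":0.556,"turn":0,"jaw":0},
    {"tx":0.007,"ty":-0.001,"tz":0.556,"turn":0,"jaw":0},
    {"tx":0.007,"ty":-0.001,"tz":0.556,"turn":0,"jaw":0}
  ],
  "force": 15
}}

```text
t: 2.75
tool_pos: [0.4492, -0.0936, 0.0352]
orientation: [3.124, 0.302, 0.004]
force: [0.5, -7.3, 2.8]
opening: 0.0121
```

Run:
```python
from h import *
plan([.4475,-.0937,.034],-24.5)
from plant import robot
s=robot.read_state();print(s['force'],s['wrist_torque'])
```

```text
t 2.75 pos [ 0.4492 -0.0936  0.0352] yaw 11.06 tilt 0.24 q6 1.06 op 0.0121
tx -0.0056 ty -0.0009 tz 0.0041 turn 0.1976 rows>= 5
[ 0.54278328 -7.33433998  2.75941528] [-1.07898136 -0.14672193  0.04646236]
```

Emit:
{"fn": "drive_tool", "kwargs": {
  "steps": [
    {"tx":-0.005,"ty":0.003,"tz":0,"turn":0.04,"jaw":0},
    {"tx":-0.005,"ty":0.003,"tz":0,"turn":0.08,"jaw":0},
    {"tx":-0.005,"ty":0.003,"tz":0,"turn":0.12,"jaw":0},
    {"tx":-0.005,"ty":0.003,"tz":0,"turn":0.16,"jaw":0},
    {"tx":-0.005,"ty":0.003,"tz":0,"turn":0.198,"jaw":0},
    {"tx":-0.005,"ty":0.003,"tz":0,"turn":0.198,"jaw":0},
    {"tx":-0.005,"ty":0.003,"tz":0,"turn":0.198,"jaw":0}
  ]
}}

```text
t: 3.45
tool_pos: [0.4489, -0.0949, 0.0353]
orientation: [3.067, -0.669, 0.009]
force: [6.7, -6.9, -3.9]
opening: 0.0116
```

Run:
```python
from h import *
plan([.4475,-.0937,.034],-24.5)
from plant import robot
s=robot.read_state();print(s['force'],s['wrist_torque'])
```

```text
t 3.45 pos [ 0.4489 -0.0949  0.0353] yaw -24.61 tilt 0.35 q6 1.68 op 0.0116
tx -0.0060 ty -0.0018 tz 0.0043 turn -0.0006 rows>= 1
[ 6.68717521 -6.87457085 -3.86541706] [-1.12951004 -1.08400348 -0.02368095]
```

Emit:
{"fn": "drive_tool", "kwargs": {
  "steps": [
    {"tx":0,"ty":0,"tz":0,"turn":0,"jaw":0.55},
    {"tx":0,"ty":0,"tz":0,"turn":0,"jaw":0.55},
    {"tx":0,"ty":0,"tz":0,"turn":0,"jaw":0.55},
    {"tx":0,"ty":0,"tz":-0.1,"turn":0,"jaw":0.55},
    {"tx":0,"ty":0,"tz":-0.25,"turn":0,"jaw":0.55},
    {"tx":0,"ty":0,"tz":-0.4,"turn":0,"jaw":0.55},
    {"tx":0,"ty":0,"tz":-0.55,"turn":0,"jaw":0.55},
    {"tx":0,"ty":0,"tz":-0.55,"turn":0,"jaw":0.55}
  ]
}}

```text
t: 4.25
tool_pos: [0.4501, -0.0943, 0.2063]
orientation: [3.069, -0.669, 0.018]
force: [0.9, 0.4, 0.2]
opening: 0.0513
```

Run:
```python
from h import *
snap('wrist','w2')
z=load('w2')
m=np.array([p for v in range(120,210) for u in range(220,295) for p in [at_d(z,u,v)] if .05<p[2]<.062])
print(len(m),cv2.minAreaRect((m[:,:2]*1000).astype(np.float32)),m.mean(0))
vx,vy,_,_=cv2.fitLine((m[:,:2]*1000).astype(np.float32),cv2.DIST_L2,0,.01,.01).ravel();print(np.degrees(np.arctan2(vy,vx)))
plan([.5055,.034,.2],-24.5)
c=z['im'][115:215,205:305];cv2.imwrite('pics/c4.png',cv2.resize(c,None,fx=6,fy=6,interpolation=cv2.INTER_CUBIC))
```

```text
407 ((444.7413635253906, -93.0493392944336), (10.675309181213379, 39.19285202026367), 65.32679748535156) [ 0.44531156 -0.09321462  0.05698913]
-24.475115
t 4.3 pos [ 0.4488 -0.0939  0.2029] yaw -24.58 tilt 0.42 q6 1.68 op 0.0514
tx -0.0055 ty -0.4662 tz 0.0100 turn -0.0005 rows>= 3
```

View pics/w2.png

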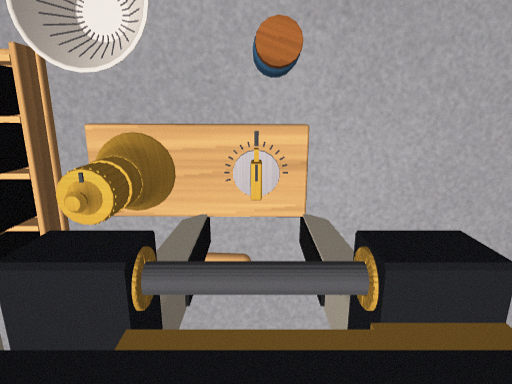

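View pics/c4.png

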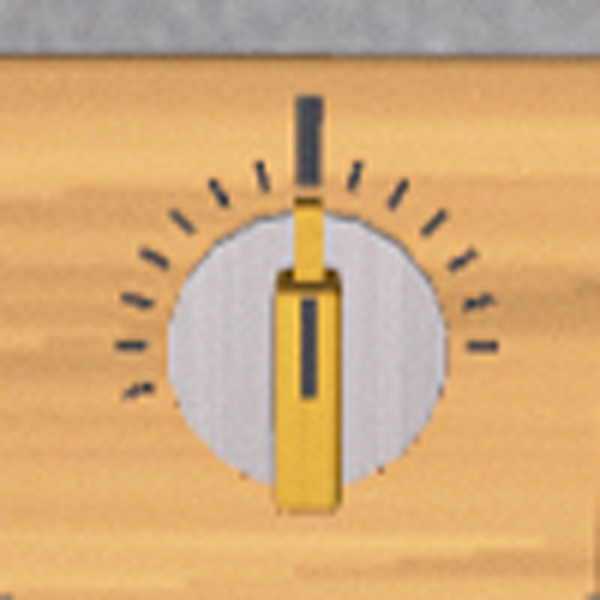

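Emit:
{"fn": "drive_tool", "kwargs": {
  "steps": [
    {"tx":-0.005,"ty":-0.464,"tz":0,"turn":-0.36,"jaw":0.9},
    {"tx":-0.005,"ty":-0.464,"tz":0,"turn":-0.36,"jaw":0.9},
    {"tx":-0.005,"ty":-0.464,"tz":0,"turn":-0.36,"jaw":0.9},
    {"tx":-0.005,"ty":-0.464,"tz":0,"turn":-0.36,"jaw":0.9},
    {"tx":-0.005,"ty":-0.464,"tz":0,"turn":-0.36,"jaw":0.9},
    {"tx":-0.005,"ty":-0.464,"tz":0,"turn":-0.36,"jaw":0.9},
    {"tx":-0.005,"ty":-0.464,"tz":0,"turn":-0.36,"jaw":0.9},
    {"tx":-0.005,"ty":-0.464,"tz":0,"turn":-0.36,"jaw":0.9},
    {"tx":-0.005,"ty":-0.464,"tz":0,"turn":-0.36,"jaw":0.9}
  ]
}}

```text
t: 5.2
tool_pos: [0.5021, 0.0341, 0.1971]
orientation: [-2.948, -1.081, 0.004]
force: [0.1, -0.4, -0.4]
opening: 0.0836
```

Run:
```python
from h import *
snap('wrist','w3')
z=load('w3')
m=np.array([p for v in range(60,230) for u in range(180,330) for p in [at_d(z,u,v)] if .124<p[2]<.135 and np.hypot(p[0]-.5055,p[1]-.0333)<.05])
print(len(m),cv2.minEnclosingCircle((m[:,:2]*1000).astype(np.float32)),m.mean(0))
plan([.5055,.0333,.101],40)
c=z['im'][80:240,160:360];cv2.imwrite('pics/c5.png',cv2.resize(c,None,fx=4,fy=3.75,interpolation=cv2.INTER_CUBIC))
```

```text
2308 ((505.6708679199219, 32.86042022705078), 24.775915145874023) [0.50733006 0.03440551 0.13122246]
t 5.25 pos [0.5023 0.034  0.1973] yaw 40.1 tilt 0.14 q6 0.84 op 0.0836
tx 0.0073 ty 0.0093 tz 0.3211 turn 0.0005 rows>= 2
```

View pics/w3.png

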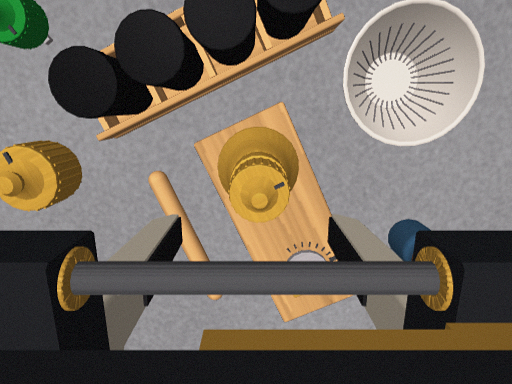

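Emit:
{"fn": "drive_tool", "kwargs": {
  "steps": [
    {"tx":0.007,"ty":0.009,"tz":0.1,"turn":0,"jaw":0.9},
    {"tx":0.007,"ty":0.009,"tz":0.2,"turn":0,"jaw":0.9},
    {"tx":0.007,"ty":0.009,"tz":0.32,"turn":0,"jaw":0.9},
    {"tx":0.007,"ty":0.009,"tz":0.32,"turn":0,"jaw":0.9},
    {"tx":0.007,"ty":0.009,"tz":0.32,"turn":0,"jaw":0.3},
    {"tx":0.007,"ty":0.009,"tz":0.32,"turn":0,"jaw":0.3},
    {"tx":0.007,"ty":0.009,"tz":0.32,"turn":0,"jaw":0.3},
    {"tx":0.007,"ty":0.009,"tz":0.32,"turn":0,"jaw":0.3},
    {"tx":0.007,"ty":0.009,"tz":0.32,"turn":0,"jaw":0.3},
    {"tx":0.007,"ty":0.009,"tz":0.32,"turn":0,"jaw":0.3}
  ],
  "force": 25
}}

```text
t: 6.25
tool_pos: [0.5071, 0.0332, 0.1038]
orientation: [2.95, 1.079, 0.002]
force: [-0.9, -0.5, 5.5]
opening: 0.0476
```

Run:
```python
from h import *
plan([.5055,.0333,.101],40)
from plant import robot
s=robot.read_state();print(s['force'],s['wrist_torque'])
```

```text
t 6.25 pos [0.5071 0.0332 0.1038] yaw 40.2 tilt 0.09 q6 0.83 op 0.0476
tx -0.0038 ty -0.0037 tz 0.0093 turn 0.0011 rows>= 1
[-0.88998069 -0.47861182  5.53034706] [ 0.01137308  0.14396935 -0.02765085]
```

Emit:
{"fn": "drive_tool", "kwargs": {
  "steps": [
    {"tx":0,"ty":0,"tz":-0.008,"turn":0,"jaw":0.3},
    {"tx":0,"ty":0,"tz":-0.008,"turn":0.03,"jaw":0.3},
    {"tx":0,"ty":0,"tz":-0.008,"turn":0.06,"jaw":0.3},
    {"tx":0,"ty":0,"tz":-0.008,"turn":0.08,"jaw":0.3},
    {"tx":0,"ty":0,"tz":-0.008,"turn":0.08,"jaw":0.3}
  ]
}}

```text
t: 6.75
tool_pos: [0.5061, 0.0332, 0.1049]
orientation: [-3.062, -0.7, 0.001]
force: [-0.8, 0.3, -0.6]
opening: 0.0475
```

Run:
```python
from h import *
plan([.5055,.0333,.101],40)
from plant import robot
s=robot.read_state();print(s['force'],s['wrist_torque'])
```

```text
t 6.75 pos [0.5061 0.0332 0.1049] yaw 25.74 tilt 0.04 q6 1.09 op 0.0475
tx -0.0017 ty -0.0013 tz 0.0131 turn -0.0792 rows>= 2
[-0.81746844  0.25001599 -0.56846564] [-0.01965519  0.02160999  0.057631  ]
```

The cap turned 14° clockwise with almost no torque, which is past the 11° short stop, so clockwise looks free. I'll keep turning and watch the torque.

Emit:
{"fn": "drive_tool", "kwargs": {
  "steps": [
    {"tx":0,"ty":0,"tz":0,"turn":0.04,"jaw":0.3},
    {"tx":0,"ty":0,"tz":0,"turn":0.08,"jaw":0.3},
    {"tx":0,"ty":0,"tz":0,"turn":0.12,"jaw":0.3},
    {"tx":0,"ty":0,"tz":0,"turn":0.16,"jaw":0.3},
    {"tx":0,"ty":0,"tz":0,"turn":0.2,"jaw":0.3},
    {"tx":0,"ty":0,"tz":0,"turn":0.2,"jaw":0.3}
  ]
}}

```text
t: 7.35
tool_pos: [0.5063, 0.0332, 0.105]
orientation: [3.129, -0.279, -0.001]
force: [-0.8, 0.1, -1.9]
opening: 0.0475
```

Run:
```python
from h import *
plan([.5055,.0333,.101],40)
from plant import robot
s=robot.read_state();print(s['force'],s['wrist_torque'])
snap('wrist','w4');snap('scene','s4')
z=load('s4');c=z['im'][100:220,190:350];cv2.imwrite('pics/c6.png',cv2.resize(c,None,fx=5,fy=5,interpolation=cv2.INTER_CUBIC))
```

```text
t 7.35 pos [0.5063 0.0332 0.105 ] yaw -10.21 tilt 0.03 q6 1.71 op 0.0475
tx -0.0025 ty 0.0000 tz 0.0135 turn -0.2789 rows>= 6
[-0.75806211  0.07463734 -1.94417248] [ 0.00892489 -0.03848549 -0.00485857]
```

View pics/w4.png

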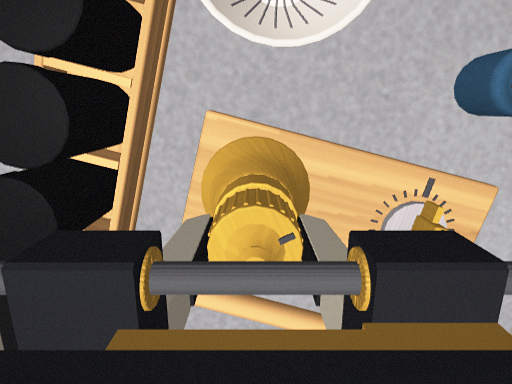

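View pics/c6.png

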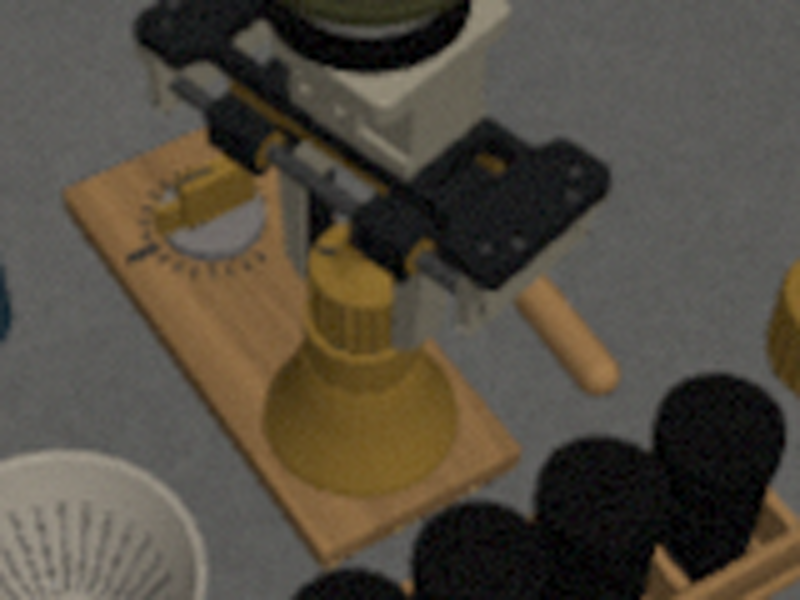

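The cap bar in the wrist view (289,239) has turned about 50° along with the gripper. The pointer is still on the zero mark. I'll turn 20° more, which is short of the stop, and then lift.

Emit:
{"fn": "drive_tool", "kwargs": {
  "steps": [
    {"tx":0,"ty":0,"tz":0,"turn":0.04,"jaw":0.3},
    {"tx":0,"ty":0,"tz":0,"turn":0.08,"jaw":0.3},
    {"tx":0,"ty":0,"tz":0,"turn":0.11,"jaw":0.3},
    {"tx":0,"ty":0,"tz":0,"turn":0.11,"jaw":0.3},
    {"tx":0,"ty":0,"tz":0,"turn":0.11,"jaw":0.3}
  ],
  "force": 30
}}

```text
t: 7.95
tool_pos: [0.5064, 0.0332, 0.1052]
orientation: [3.037, -0.805, -0.0]
force: [0.2, 0.5, -0.7]
opening: 0.0473
```

Run:
```python
from h import *
plan([.5055,.0333,.101],40)
from plant import robot
s=robot.read_state();print(s['force'],s['wrist_torque'])
```

```text
t 7.95 pos [0.5064 0.0332 0.1052] yaw -29.7 tilt 0.01 q6 2.05 op 0.0473
tx -0.0028 ty 0.0012 tz 0.0139 turn -0.3872 rows>= 9
[ 0.19908137  0.49401935 -0.71244084] [0.10739744 0.00680999 0.02233559]
```

Turned 70° in total with no torque against a stop. Now a gentle lift.

Emit:
{"fn": "drive_tool", "kwargs": {
  "steps": [
    {"tx":0,"ty":0,"tz":-0.01,"turn":0,"jaw":0.3},
    {"tx":0,"ty":0,"tz":-0.02,"turn":0,"jaw":0.3},
    {"tx":0,"ty":0,"tz":-0.03,"turn":0,"jaw":0.3},
    {"tx":0,"ty":0,"tz":-0.04,"turn":0,"jaw":0.3}
  ]
}}

```text
t: 8.35
tool_pos: [0.5066, 0.0332, 0.1177]
orientation: [-3.035, 0.812, -0.001]
force: [0.7, 0.5, -1.1]
opening: 0.0476
```

Run:
```python
from h import *
plan([.5055,.0333,.205],40)
from plant import robot
s=robot.read_state();print(s['force'],s['wrist_torque'])
snap('scene','s5')
z=load('s5');c=z['im'][100:220,190:350];cv2.imwrite('pics/c7.png',cv2.resize(c,None,fx=5,fy=5,interpolation=cv2.INTER_CUBIC))
```

```text
t 8.35 pos [0.5066 0.0332 0.1177] yaw -29.96 tilt 0.02 q6 2.06 op 0.0476
tx -0.0033 ty 0.0014 tz -0.2911 turn -0.3887 rows>= 9
[ 0.68206835  0.48163546 -1.06662681] [ 0.09158346  0.03099287 -0.0402573 ]
```

View pics/c7.png

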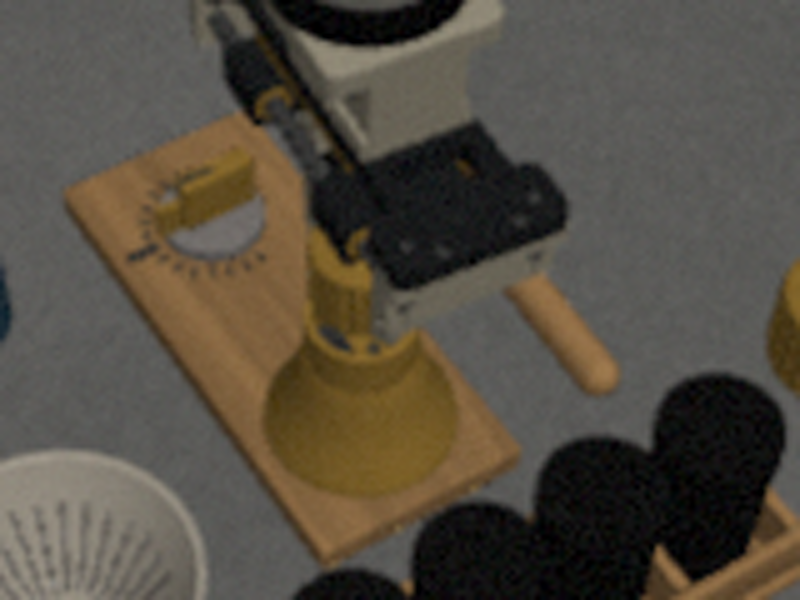

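The cap is rising: its underside clears the rim, the open neck shows at about (350,340) in the crop, and the force is about 1 N. I'll lift it the rest of the way.

Emit:
{"fn": "drive_tool", "kwargs": {
  "steps": [
    {"tx":0,"ty":0,"tz":-0.03,"turn":0,"jaw":0.3},
    {"tx":0,"ty":0,"tz":-0.07,"turn":0,"jaw":0.3},
    {"tx":0,"ty":0,"tz":-0.12,"turn":0,"jaw":0.3},
    {"tx":0,"ty":0,"tz":-0.17,"turn":0,"jaw":0.3},
    {"tx":0,"ty":0,"tz":-0.22,"turn":0,"jaw":0.3},
    {"tx":0,"ty":0,"tz":-0.26,"turn":0,"jaw":0.3},
    {"tx":0,"ty":0,"tz":-0.285,"turn":0,"jaw":0.3},
    {"tx":0,"ty":0,"tz":-0.285,"turn":0,"jaw":0.3},
    {"tx":0,"ty":0,"tz":-0.285,"turn":0,"jaw":0.3},
    {"tx":0,"ty":0,"tz":-0.285,"turn":0,"jaw":0.3},
    {"tx":0,"ty":0,"tz":-0.285,"turn":0,"jaw":0.3},
    {"tx":0,"ty":0,"tz":-0.285,"turn":0,"jaw":0.3}
  ]
}}

```text
t: 9.6
tool_pos: [0.5061, 0.0332, 0.2021]
orientation: [3.034, -0.813, -0.002]
force: [-0.8, -0.3, -0.6]
opening: 0.0474
```

Run:
```python
from h import *
plan([.5055,.0333,.205],40)
from plant import robot
s=robot.read_state();print(s['force'],s['wrist_torque'],abs(s['dq']).max())
snap('scene','s6');snap('wrist','w6')
```

```text
t 9.6 pos [0.5061 0.0332 0.2021] yaw -30.0 tilt 0.06 q6 2.06 op 0.0474
tx -0.0020 ty 0.0007 tz -0.0097 turn -0.3889 rows>= 9
[-0.7665371 -0.2912388 -0.5704998] [ 0.04503446  0.04936725 -0.01470677] 0.006236239439603044
```

View pics/s6.png

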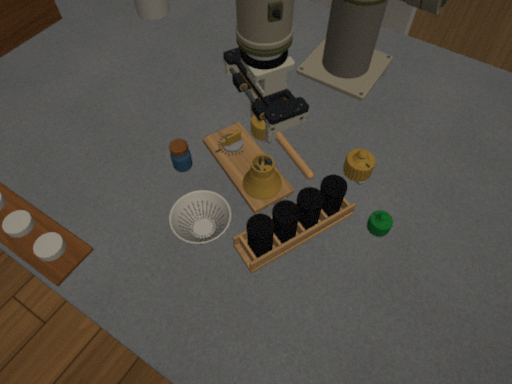

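View pics/w6.png

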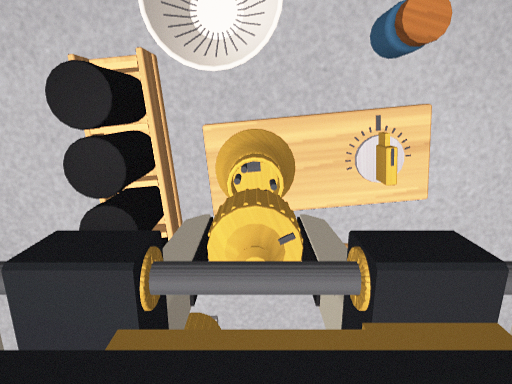

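The wrist view shows the cap held level at (255,245), the neck open at (253,175) and the pointer on the zero mark at (378,125). The bowl, jar and stick are where they were in the scene view. I'm handing the job in.

```bash
python3 -c "
from plant import robot
print(robot.close_job())"
```

```text
the job is handed in; nothing more can be done
None
```

The job is done and handed in at about 9.7 s: the dial reads zero and the cap is off the mill, held about 97 mm above the neck.

- **Dial:** I gripped it by its bar and turned it 35.5° clockwise. The bar then measured −24.5°, the same as the board's own angle, so it sat at zero to within about 0.1°. The last wrist picture, taken with the cap lifted, still shows the pointer on the zero mark.
- **Cap:** It turned freely clockwise on the first try, past the 11° where the short stop could be, so I never tried anticlockwise. I turned it 70° in all, short of the far stop, felt no torque against a stop, and lifted it straight off with only about 1 N on the wrist.
- **Last checks:** The gripper is tilted 0.06° and at rest, gripping at 30 N with the fingers 47.4 mm apart. The cap looks level and clear of the mill.
- **Bystanders:** The bowl, jar and stick look unmoved in the last scene picture. I judged that by eye and did not measure it.

No check failed. One reading stood out: the wrist showed 5.5 N upward when the jaws first closed on the cap, and it went away when I raised the gripper about 2 mm.

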